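Spoon two magnifier lenses from the wash tray into the nests of the lens holder

ROBOT

A 6-joint arm with a two-finger parallel gripper is mounted at the origin on the work surface. World frame = base frame: x ahead of the robot, y to its left, z up, the work surface at z = 0. Lengths are in m, angles in rad, forces in N, time in s.
With the tool pointing down it reaches from about 0.3 to 0.825 m from the base axis. Payload 5.4 kg.
Tool frame: the origin (TCP) lies on the centre line of the jaws, within the pads' length; the fingertips stand 22 mm ahead of it and the grasp point (between the pads) lies 3 mm ahead of it; z points along the fingers, y is the line along which they close (so a half turn about z gives the same grasp; the last joint's range is limited). The gripper opens to 92 mm and grips with 3 to 60 N. Pads are 20 mm wide; open, the fingers measure 128 mm over their backs; the gripper's body (75 mm by 189 mm) begins 69 mm behind the grasp point.
Start: joints at [-1.487, 0.158, 1.597, -0, 1.386, -0.21], TCP at [0.166, -0.55, 0.237] pointing down, gripper open.
Joint ranges: [-2.91, 2.91], [-0.94, 2.29], [0.18, 2.7], [-1.29, 4.43], [0.17, 2.64], [-3, 3]. Speed limits (rad/s): [2.57, 2.57, 3.14, 3.14, 3.14, 3.14].

INTERFACE

Orientations are given as a rotation vector (axis times angle).
In Python, from workcell import * gives the robot as it stands. Calls block until the motion is done:
- goto(position, orientation): joint-space move of the TCP to a pose.
- line_to(position, rot=None, max_speed=0.15): straight line of the TCP; rot=None keeps the orientation; max_speed is the mean speed in m/s.
- set_joints(angles): joint-space move.
- set_gripper(opening, newtons=None): opening from 0.0 (shut) to 1.0 (fully open); newtons is the grip in N (None keeps the last); returns when the fingers have stopped.
- hold(seconds).
- inverse_kinematics(position, orientation): joint angles nearest the present ones, or None.
- read_camera(name): name is "scene" or "top"; returns a dict with "pixels" (384x512x3 uint8, blue, green, red), "fx", "fy", "cx", "cy" (pixels), "R" (3x3) and "t" (3): a world point X has camera coordinates R X + t. Camera axes: x right, y down, z forward; pixel columns grow to the right and rows downward; lengths in m; the calibration is good to about 2 mm. A picture is of the moment at which its call begins. There is no depth.
A pose or a line that the arm cannot do raises MotionError and nothing moves.
- job_done(): hands the job in; it is judged then, once.
Trained networks look in a picture, given as the dict that the camera call returned (one of the last four; its "shot" number tells which), for a name from the list of things; names that differ only in an ending like _2 or _b are one class to them, and where a whole thing is asked for, a point or a joint stands for the part that bears it (a point fixed in the world has none). Each returns a list of dicts, best first, with "p" (0 to 1); they miss things now and then, are a little off and sometimes report something else, mostly with a low value. They report only what shows in the picture. A call takes as long as a camera call.
- cut_out(query, picture): "region" (384x512 bool, what is visible of it).
- place_of(query, picture): "location" ([x, y, z] in m, in the coordinates of the camera as it stood for that picture, good to about 4 mm: a listed point, or the origin of a listed thing).
Readings, each from a call of its own:
- current_clock(): time.
- current_joints(): joint angles.
- current_joint_vel(): joint speeds.
- current_effort(): joint torques, N m.
- current_ee_pos(): TCP position.
- current_tool_rot(): TCP orientation.
- current_contact_force(): force on the tool from outside, world axes, zero at the start.
- current_ft_torque(): the same for the moment, N m.
- current_opening(): opening from 0.0 (shut) to 1.0 (fully open).
- current_grip_force(): force on a finger pad.
Only numpy, scipy, OpenCV 4.12 (cv2) and the standard library are available. Lean on these libraries where they do the work, as an engineer would, in place of code of your own. Each camera call takes 0.05 s, during which the arm holds its last target. There are 200 camera calls.

TASK

Take the lens spoon off its rest and, with it, scoop the two glass lenses one at a time out of the shallow tray and tip each gently into a nest of its own in the two-nest holder, so that both lie flat inside the nest rims. Do not touch the glass with the gripper and leave everything else on the bench where it is. When both lenses are in, lay the spoon back on its rest as you found it and let go.

Things in the scene. Friction and masses are not known exactly. Their poses are not given: they have to be found in the camera images.
- tray: Fixed shallow grey plastic tray, 180 (x) x 210 (y) mm. Origin: centre of its underside, z up. Floor top at z = 5 mm. Walls 5 mm thick, heights from the underside: far (+x, inner face at x = 85 mm) 30 mm, near (-x, inner face -85 mm) 10 mm, sides (inner faces y = +-100 mm) 18 mm. The lenses lie flat 3 to 35 mm short of the far wall, one in the +y and one in the -y half.
- lens_a: Loose clear glass lens: disc of 60 mm diameter, 16 mm thick in the middle, 6 mm at the edge, both faces domed alike; about 80 g. Origin: middle of the lower face; z along its axis. Lying flat, its edge stands 5 mm clear of the floor all round. Pushed, it slides (friction about 0.3) until a wall stops it; then the lip goes under it and it rides up into the pocket.
- lens_b: The second lens, same as lens_a.
- lens_a_center (a point): Centre of lens_a, 8 mm above its origin.
- lens_b_center (a point): Centre of lens_b, 8 mm above its origin.
- holder: Fixed lens holder: aluminium plate 95 (x) x 205 (y) x 8 mm with two black rings side by side along y. Each ring is a nest: inner diameter 68 mm, outer 78 mm, its rim 10 mm above the plate. Origin: centre of the underside, z up.
- nest_0 (a point): Middle of the floor of the nest at y = +50 mm on the holder (on the plate's top, 8 mm above the bench). Axes as the holder's. A lens lying in it has its centre 8 mm above this point.
- nest_1 (a point): The same for the nest at y = -50 mm on the holder.
- rest: Fixed aluminium spoon rest, base 50 x 70 mm, with a U notch for the spoon's handle, open at the top: 20 mm wide (y), 24 mm long (x), notch floor 39.6 mm and cheeks 55.6 mm above the bench. Origin: centre of the underside. The spoon lies in it pointing along the rest's +x, its origin 150 mm ahead of this one at bench height.
- spoon: Loose lens spoon, 206 mm long, 150 g. Origin: underside of the pan at the middle of the pocket; +x to the lip, z up when the pan is level. Pan: steel sheet 2.5 mm thick, 72 mm wide (y), from x = -36 to the lip at x = +28 mm. A bent neck leads up to a straight handle parallel to the pan. It starts with the pan flat on the bench and the handle in the rest.
- spoon_pocket (a point): Middle of the pocket, 2.5 mm above the spoon's origin: a 40 x 40 mm square opening in the sheet that takes the belly of one lens, side rims 66 mm apart inside and 9 mm high, back stop at x = -33.5 mm, 11.5 mm high, open at the lip. A seated lens has its centre 5 to 8 mm above this point. It stays while the pan is about level and slides out over the lip when pitched lip-down over about 35 degrees.
- spoon_lip (a point): Middle of the lip's front lower edge, on the spoon 28 mm ahead of its origin. The lip is 2.5 mm thick and as wide as the pan.
- spoon_grip (a point): Middle of the black handle's cross-section, 100 mm behind and 50 mm above the spoon's origin: the place to grip, across its 14 mm width (y). The handle is 20 mm high and runs level from x = -178 to -62 mm; the rest's notch is 50 mm behind this point.
- spray_can: Bystander: red can, 52 mm diameter, 150 mm high, origin under its centre.
- water_bottle: Bystander: clear bottle, 60 mm diameter, 180 mm high, origin under its centre.
- brass_weight: Bystander: turned brass weight, 50 mm diameter, 50 mm high, origin under its centre.
- phone: Bystander: black phone, 150 x 72 x 9 mm, origin under its centre.
- screwdriver: Bystander: screwdriver 180 mm long, lying along its x.
- lens_cap: Bystander: black rubber cap, 64 mm diameter, 12 mm high, origin under its centre.

How it is judged:
By the outcome, as a careful person would: the job done as asked, in the order asked, and still so for the second after the job is handed in, with the robot touching nothing.
It also fails if it takes over 72 s, if anything falls off the work surface, if the arm or the gripper's body presses on something with over 40 N, if the wrist force passes 120 N, or if a joint passes its speed limit or range.

## Working session

There is one attempt and no reset: what is moved stays moved. The work goes in short steps, each a Python script; the robot and the scene stay as the last script left them, time stands still between calls to the robot, and variables do not carry over. Pictures are saved under pics/ and viewed, at most 10 in all, crops included, and the job is handed in when it is done.

```bash
mkdir -p pics; cat > h.py <<'E'
from workcell import *
import numpy as np, cv2
from scipy.spatial.transform import Rotation as Rn
def world(p,cam): return cam["R"].T@(np.array(p)-cam["t"])
def px(X,cam):
    c=cam["R"]@np.array(X)+cam["t"]; return c[0]/c[2]*cam["fx"]+cam["cx"],c[1]/c[2]*cam["fy"]+cam["cy"]
def ray(u,v,cam,z):
    d=cam["R"].T@np.array([(u-cam["cx"])/cam["fx"],(v-cam["cy"])/cam["fy"],1]); o=-cam["R"].T@cam["t"]
    return o+d*(z-o[2])/d[2]
E
python3 - <<'E'
from h import *
for n in("top","scene"):
    c=read_camera(n); cv2.imwrite(f"pics/{n}0.png",c["pixels"])
    for q in "tray lens_a_center holder nest_0 nest_1 rest spoon spoon_pocket spoon_lip spoon_grip spray_can water_bottle brass_weight phone screwdriver lens_cap".split():
        print(n,q,[(round(d["p"],2),np.round(world(d["location"],c),3).tolist()) for d in place_of(q,c)[:3]])
print(current_clock(),current_tool_rot())
E
```

```text
top tray [(0.68, [0.592, 0.246, 0.004]), (0.61, [0.403, -0.001, 0.004])]
top lens_a_center [(0.61, [0.616, 0.294, 0.017])]
top holder [(0.64, [0.56, -0.23, 0.004])]
top nest_0 [(0.76, [0.567, -0.182, 0.007]), (0.58, [0.562, -0.279, 0.008])]
top nest_1 [(0.76, [0.567, -0.182, 0.007]), (0.58, [0.562, -0.279, 0.008])]
top rest [(0.71, [0.405, -0.001, 0.003])]
top spoon [(0.57, [0.557, -0.001, 0.001]), (0.17, [0.756, -0.14, 0.001])]
top spoon_pocket [(0.91, [0.555, -0.002, 0.002]), (0.59, [0.583, -0.003, 0.005])]
top spoon_lip [(0.83, [0.584, -0.003, 0.005]), (0.55, [0.372, -0.133, 0.003]), (0.26, [0.521, -0.47, 0.001])]
top spoon_grip [(0.68, [0.458, 0.005, 0.046])]
top spray_can [(0.55, [0.749, 0.121, 0.001])]
top water_bottle []
top brass_weight [(0.8, [0.693, 0.013, 0.004]), (0.27, [0.595, 0.249, 0.003])]
top phone [(0.72, [0.523, -0.471, 0.004])]
top screwdriver [(0.81, [0.495, 0.438, 0.0]), (0.33, [0.753, -0.142, 0.003])]
top lens_cap [(0.97, [0.371, -0.133, -0.001]), (0.49, [0.552, -0.004, -0.0]), (0.27, [0.616, 0.29, 0.017])]
scene tray [(0.77, [0.592, 0.245, 0.001])]
scene lens_
[... 317 characters left out ...]
525, -0.468, 0.002])]
scene rest [(0.55, [0.406, -0.003, 0.0])]
scene spoon [(0.65, [0.553, 0.002, 0.001])]
scene spoon_pocket [(0.79, [0.553, -0.002, 0.003]), (0.49, [0.697, 0.009, 0.001])]
scene spoon_lip [(0.61, [0.582, -0.002, -0.007]), (0.17, [0.555, 0.002, 0.001])]
scene spoon_grip [(0.86, [0.457, 0.002, 0.051])]
scene spray_can [(0.95, [0.748, 0.112, -0.001])]
scene water_bottle [(0.68, [0.755, -0.134, 0.0])]
scene brass_weight [(0.48, [0.697, 0.011, -0.001]), (0.34, [0.581, -0.003, -0.006])]
scene phone []
scene screwdriver [(0.72, [0.494, 0.443, 0.004]), (0.5, [0.402, 0.001, -0.001])]
scene lens_cap [(0.68, [0.371, -0.136, 0.0])]
1.7 [-3.10773861e+00 -4.59788257e-01 -2.63113786e-05]
```

```bash
ls
```

```text
h.py
pics
workcell.py
```

```bash
python3 - <<'E'
import cv2
a=cv2.imread("pics/top0.png");cv2.imwrite("pics/top0x.png",cv2.resize(a,(800,600),interpolation=3))
a=cv2.imread("pics/scene0.png");cv2.imwrite("pics/scene0x.png",cv2.resize(a,(800,600),interpolation=3))
E
```

```text
(no output)
```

View pics/top0x.png

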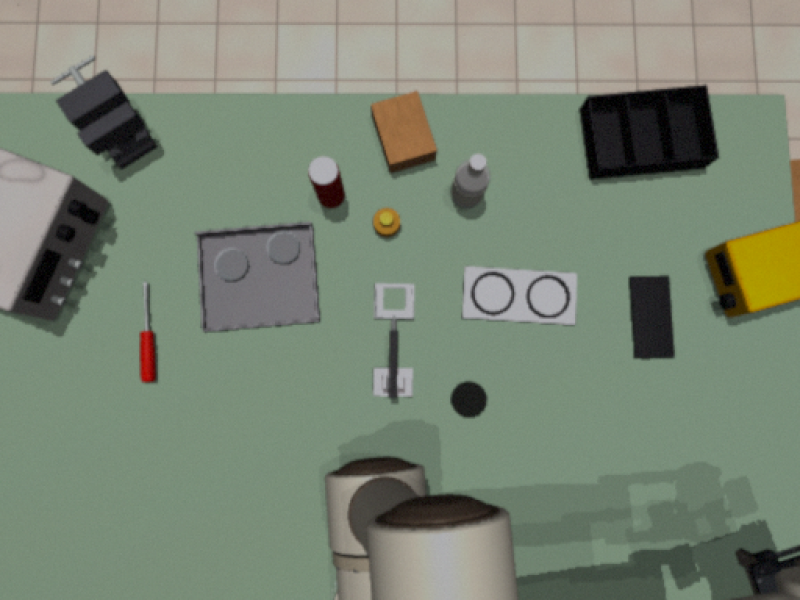

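View pics/scene0x.png

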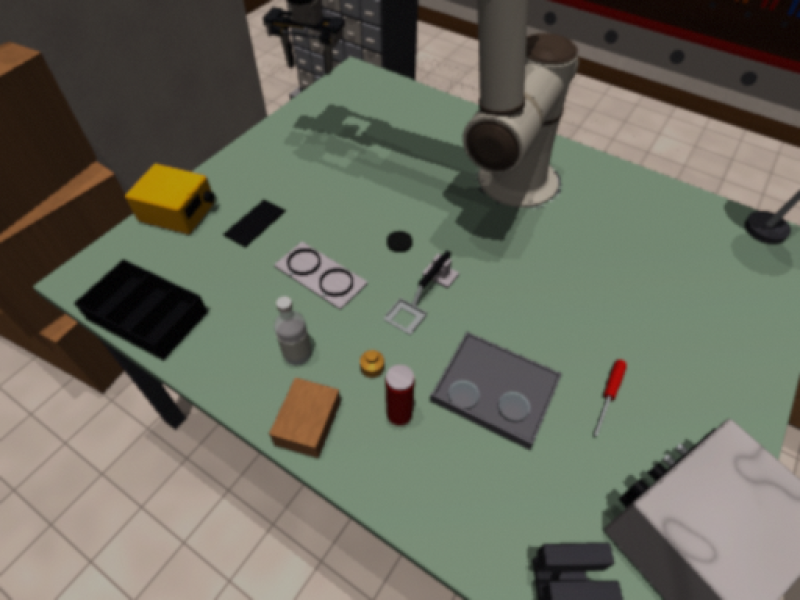

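The top view shows the tray at about (258,278) px of 800×600, with lenses at (232,264) and (283,247). The holder rings are at (493,293) and (548,297), and the spoon is at (394,300), pointing up in the picture with its rest at (393,382). The scene view agrees. Next I fit poses using silhouettes from both cameras.

```bash
cat >> h.py <<'E'
from scipy.optimize import minimize
def box(x0,x1,y0,y1,z0,z1): return np.array([[x,y,z] for x in(x0,x1) for y in(y0,y1) for z in(z0,z1)])
def ring(r,z,n=40): a=np.linspace(0,2*np.pi,n); return np.c_[r*np.cos(a),r*np.sin(a),0*a+z]
TRAY=np.vstack([box(.085,.09,-.105,.105,0,.03),box(-.09,-.085,-.105,.105,0,.01),box(-.09,.09,-.105,.105,0,.018)])
HOLD=box(-.0475,.0475,-.1025,.1025,0,.008)
LENS=np.vstack([ring(.03,-.003),ring(.03,.003)])   # about its centre
def hull(P,x,z,cam):
    c,s=np.cos(x[2]),np.sin(x[2]); W=np.c_[P[:,0]*c-P[:,1]*s+x[0],P[:,0]*s+P[:,1]*c+x[1],P[:,2]+z]
    C=W@cam["R"].T+cam["t"]; uv=C[:,:2]/C[:,2:]*[cam["fx"],cam["fy"]]+[cam["cx"],cam["cy"]]
    h=cv2.convexHull(uv.astype(np.float32)); m=np.zeros((384*4,512*4),np.uint8)
    cv2.fillConvexPoly(m,np.round((h+.5)*4*16).astype(np.int32),255,shift=4)
    return cv2.resize(m,(512,384),interpolation=cv2.INTER_AREA)/255.
def fit(P,x0,z,masks_cams,yaw=True):
    def f(v):
        x=[v[0],v[1],v[2] if yaw else 0]
        return sum(np.abs(hull(P,x,z,c)-m).sum()/m.sum() for m,c in masks_cams)
    n=3 if yaw else 2; x0=np.array(x0,float)[:n]
    S=np.vstack([x0]+[x0+d for d in np.diag([.008,.008,.05][:n])])
    r=minimize(f,x0,method="Nelder-Mead",options=dict(initial_simplex=S,xatol=1e-4,fatol=1e-4))
    return r.x,r.fun
E
python3 - <<'E'
from h import *
cams={n:read_camera(n) for n in("top","scene")}
def masks(q): return {n:[(round(d["p"],2),d["region"]) for d in cut_out(q,c)] for n,c in cams.items()}
def ctr(m): v,u=np.nonzero(m); return u.mean(),v.mean()
for q,P,x0 in(("tray",TRAY,(.592,.245,0.05)),("holder",HOLD,(.561,-.23,-0.05))):
    M=masks(q)
    for n in M: print(q,n,[(p,m.sum(),np.round(ctr(m),1)) for p,m in M[n][:3]])
    mc=[(M[n][0][1].astype(float),cams[n]) for n in M]
    for s in(mc,mc[:1],mc[1:]): r,e=fit(P,x0,0,s); print(q,np.round(r,4),round(e,3))
M=masks("lens_a")
G={}
for n in M:
    for p,m in M[n][:5]:
        c=ray(*ctr(m),cams[n],.013); print("lens",n,p,m.sum(),np.round(c,4))
        for k,c0 in(("a",(.616,.294)),("b",(.645,.21))):
            if np.hypot(c[0]-c0[0],c[1]-c0[1])<.02 : G.setdefault(k,{}).setdefault(n,m)
for k,g in G.items():
    c0=ray(*ctr(next(iter(g.values()))),cams[next(iter(g))],.013)
    s=[(m.astype(float),cams[n]) for n,m in g.items()]
    for ss in [s]+[[x] for x in s]: r,e=fit(LENS,c0,.013,ss,False); print("lens",k,np.round(r,4),round(e,3))
M=masks("spoon")
for n in M:
  for p,m in M[n][:2]:
    print("spoon",n,p,m.sum(),np.round(ray(*ctr(m),cams[n],.02),3))
    np.save(f"pics/sp_{n}_{int(p*100)}.npy",m)
M=masks("rest")
for n in M:
  for p,m in M[n][:2]: print("rest",n,p,m.sum(),np.round(ray(*ctr(m),cams[n],.01),3))
from workcell import *
print(current_clock())
for off in(0,np.pi):
  for x,y,z in((.456,0,.053),(.55,.3,.06),(.55,.2,.06),(.48,-.18,.15),(.48,-.28,.15)):
    for pitch in(0,-45*np.pi/180,45*np.pi/180):
      R=Rn.from_euler("y",pitch)*Rn.from_euler("z",off)*Rn.from_euler("x",np.pi)
      q=inverse_kinematics([x,y,z],R.as_rotvec()); print(off>0,x,y,round(pitch,1),None if q is None else np.round(q,2))
E
```

```text
tray top [(0.62, np.int64(275), array([246.8, 142.5]))]
tray scene [(0.97, np.int64(3033), array([318.3, 247.9]))]
tray [0.5988 0.2431 0.0857] 19.258
tray [ 1.408 -0.091 -3.45 ] 1.0
tray [0.5946 0.2437 0.0971] 0.253
holder top [(0.97, np.int64(2409), array([332. , 189.2]))]
holder scene [(0.86, np.int64(1200), array([204.9, 176. ]))]
holder [ 0.5602 -0.2304 -0.0632] 0.088
holder [ 0.5597 -0.23   -0.0621] 0.027
holder [ 0.5616 -0.2314 -0.0681] 0.055
lens top 0.72 603 [ 0.7697 -0.1426  0.013 ]
lens top 0.64 322 [0.6142 0.2942 0.013 ]
lens top 0.62 303 [0.6467 0.1999 0.013 ]
lens top 0.2 327 [0.4039 0.0009 0.013 ]
lens scene 0.5 266 [0.6471 0.1984 0.013 ]
lens scene 0.39 184 [ 0.3812 -0.1315  0.013 ]
lens a [0.6155 0.2944] 0.138
lens a [0.6155 0.2944] 0.138
lens b [0.6468 0.198 ] 0.322
lens b [0.648  0.2008] 0.188
lens b [0.6469 0.1977] 0.121
spoon top 0.59 608 [ 0.51  -0.001  0.02 ]
spoon top 0.58 4136 [0.584 0.243 0.02 ]
spoon scene 0.56 505 [ 0.511 -0.002  0.02 ]
rest top 0.75 325 [ 0.403 -0.001  0.01 ]
rest top 0.53 542 [0.771 0.124 0.01 ]
rest scene 0.57 154 [0.404 0.014 0.01 ]
2.3
[... 826 characters left out ...]
8 -1.84]
True 0.456 0 -0.8 [-0.51 -0.33  2.68  1.36  0.36  2.98]
True 0.456 0 0.8 [-0.18  0.71  1.45 -0.13  1.76 -1.72]
True 0.55 0.3 0 [ 0.31  0.47  1.57  0.    1.09 -1.26]
True 0.55 0.3 -0.8 None
True 0.55 0.3 0.8 [ 0.23  1.06  0.85  0.18  2.   -1.33]
True 0.55 0.2 0 [ 0.14  0.38  1.7   0.    1.06 -1.43]
True 0.55 0.2 -0.8 None
True 0.55 0.2 0.8 [ 0.1   0.97  1.    0.08  1.96 -1.47]
True 0.48 -0.18 0 [-0.59  0.08  1.86  0.    1.2  -2.17]
True 0.48 -0.18 -0.8 None
True 0.48 -0.18 0.8 [-0.42  0.67  1.28 -0.31  1.91 -1.99]
True 0.48 -0.28 0 [-0.75  0.19  1.74  0.    1.21 -2.32]
True 0.48 -0.28 -0.8 [-1.12 -0.11  2.25  0.98  0.88  2.98]
True 0.48 -0.28 0.8 [-0.55  0.75  1.16 -0.4   1.91 -2.12]
```

```bash
python3 - <<'E'
from h import *
cams={n:read_camera(n) for n in("top","scene")}
m=np.load("pics/sp_top_58.npy").astype(float)
t,e=fit(TRAY,(.592,.245,.07),0,[(m,cams["top"])]); print("tray mask",t,e)
for q in("lens_b_center",):
    for n,c in cams.items():
        print(n,[(round(d["p"],2),np.round(world(d["location"],c),4)) for d in place_of(q,c)[:4]])
m=np.load("pics/sp_top_59.npy"); v,u=np.nonzero(m); print("spoon px",u.min(),u.max(),v.min(),v.max())
def outline(img,P,x,z,c,col,o,s):
    cc,ss=np.cos(x[2]),np.sin(x[2])
    W=np.c_[P[:,0]*cc-P[:,1]*ss+x[0],P[:,0]*ss+P[:,1]*cc+x[1],P[:,2]+z]
    uv=np.array([px(w,c) for w in W]); uv=np.round((uv+.5-o)*s).astype(int)
    cv2.polylines(img,[uv],True,col,1)
def rect(x0,x1,y0,y1,z): return np.array([[x0,y0,z],[x1,y0,z],[x1,y1,z],[x0,y1,z]])
out=[]
t=np.array(t); h=[.5600,-.2304,-.0635]; sp=[.555,-.0015,0.0]
for n,(o,sz,s) in dict(top=((120,135),(260,120),3),scene=((165,140),(200,150),4)).items():
    c=cams[n]; o=np.array(o); im=cv2.resize(c["pixels"][o[1]:o[1]+sz[1],o[0]:o[0]+sz[0]],None,fx=s,fy=s,interpolation=3)
    outline(im,rect(.085,.09,-.105,.105,.03),t,0,c,(0,255,255),o,s)
    outline(im,rect(-.09,-.085,-.105,.105,.01),t,0,c,(0,255,255),o,s)
    for L in((.6155,.2944,0),(.6472,.1993,0)): outline(im,ring(.03,0),L,.013,c,(0,0,255),o,s)
    outline(im,rect(-.0475,.0475,-.1025,.1025,.008),h,0,c,(255,0,0),o,s)
    for k in(.05,-.05): outline(im,ring(.034,0)+[0,k,.018],h,0,c,(255,0,0),o,s)
    outline(im,rect(-.036,.028,-.036,.036,.0025),sp,0,c,(0,255,0),o,s)
    outline(im,rect(-.178,-.062,-.007,.007,.06),sp,0,c,(0,255,0),o,s)
    outline(im,rect(-.175,-.125,-.035,.035,.002),sp,0,c,(255,0,255),o,s)
    cv2.imwrite(f"pics/ov_{n}.png",im)
E
```

```text
Traceback (most recent call last):
FileNotFoundError: [Errno 2] No such file or directory: 'pics/sp_top_58.npy'
```

```bash
ls pics; cat > ov.py <<'E'
from h import *
import glob
cams={n:read_camera(n) for n in("top","scene")}
for f in glob.glob("pics/sp_top*.npy"):
    m=np.load(f)
    if m.sum()>3000: t,e=fit(TRAY,(.592,.245,.07),0,[(m.astype(float),cams["top"])]); print("tray mask",t,e)
for n,c in cams.items():
    print(n,[(round(d["p"],2),np.round(world(d["location"],c),4)) for d in place_of("lens_b_center",c)[:4]])
def outline(img,P,x,z,c,col,o,s):
    cc,ss=np.cos(x[2]),np.sin(x[2])
    W=np.c_[P[:,0]*cc-P[:,1]*ss+x[0],P[:,0]*ss+P[:,1]*cc+x[1],P[:,2]+z]
    uv=np.array([px(w,c) for w in W]); uv=np.round((uv+.5-o)*s).astype(int)
    cv2.polylines(img,[uv],True,col,1)
def rect(x0,x1,y0,y1,z): return np.array([[x0,y0,z],[x1,y0,z],[x1,y1,z],[x0,y1,z]])
h=[.5600,-.2304,-.0635]; sp=[.555,-.0015,0.0]
for n,(o,sz,s) in dict(top=((120,135),(260,125),3),scene=((165,140),(200,150),4)).items():
    c=cams[n]; o=np.array(o); im=cv2.resize(c["pixels"][o[1]:o[1]+sz[1],o[0]:o[0]+sz[0]],None,fx=s,fy=s,interpolation=3)
    outline(im,rect(.085,.09,-.105,.105,.03),t,0,c,(0,255,255),o,s)
    outline(im,rect(-.09,-.085,-.105,.105,.01),t,0,c,(0,255,255),o,s)
    for L in((.6155,.2944,0),(.6472,.1993,0)): outline(im,ring(.03,0),L,.013,c,(0,0,255),o,s)
    outline(im,rect(-.0475,.0475,-.1025,.1025,.008),h,0,c,(255,0,0),o,s)
    for k in(.05,-.05): outline(im,ring(.034,0)+[0,k,.018],h,0,c,(255,0,0),o,s)
    outline(im,rect(-.036,.028,-.036,.036,.0025),sp,0,c,(0,255,0),o,s)
    outline(im,rect(-.178,-.062,-.007,.007,.06),sp,0,c,(0,255,0),o,s)
    outline(im,rect(-.175,-.125,-.035,.035,.002),sp,0,c,(255,0,255),o,s)
    cv2.imwrite(f"pics/ov_{n}.png",im)
E
python3 ov.py
```

```text
scene0.png
scene0x.png
sp_scene_56.npy
sp_top_57.npy
sp_top_59.npy
top0.png
top0x.png
tray mask [0.59233706 0.24424268 0.08499251] 0.206419956764137
top [(0.88, array([0.6467, 0.1972, 0.0165]))]
scene [(0.73, array([0.6473, 0.2002, 0.0123]))]
```

View pics/ov_top.png

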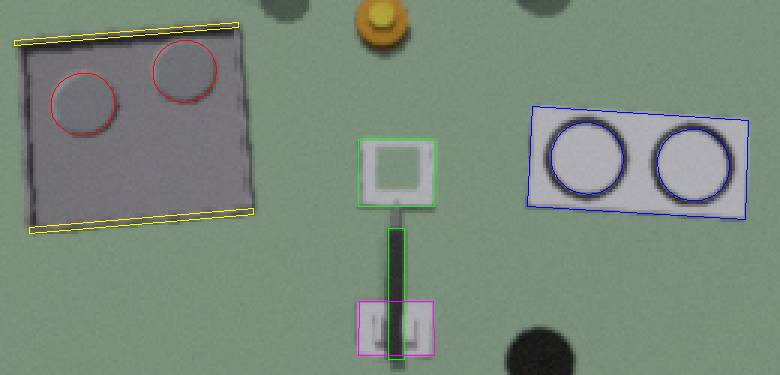

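View pics/ov_scene.png

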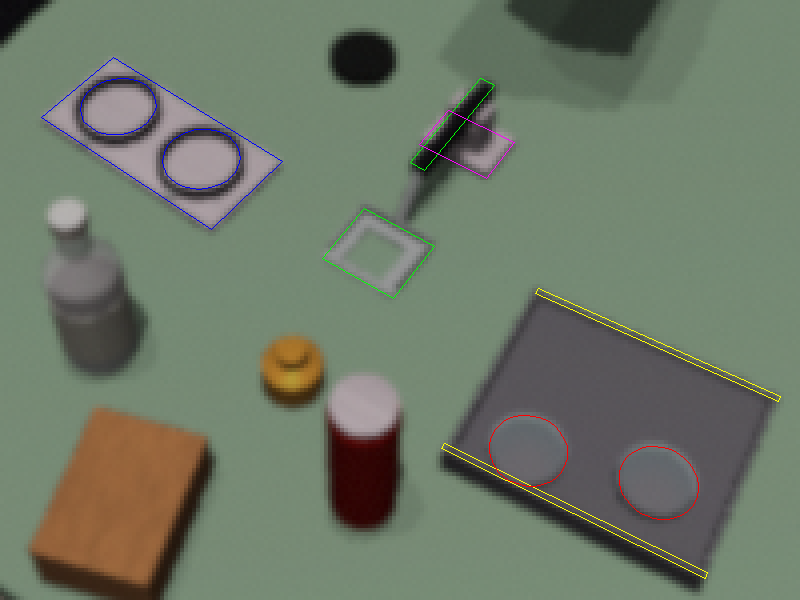

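Overlays match: holder outline at (527–748,107–219) in the top crop, lens circles at (84,104) and (185,72), and pan at (397,173) all coincide. The tray is within about 2 mm, near (0.591, 0.243), yaw 0.083. Lens positions in tray coordinates come out at (29,49) and (52,−48) mm, which agrees with the stated range. Now I grasp the spoon.

```bash
cat >> h.py <<'E'
RX=Rn.from_euler("x",np.pi)
G=np.array([-.1,0,.053])           # TCP in the spoon frame
def tcp(ref,yaw=0,pitch=0,at=(0,0,0)):
    "TCP pose that brings the spoon-frame point `at` to world ref; pitch>0 is lip down"
    R=Rn.from_euler("z",yaw)*Rn.from_euler("y",pitch)
    return np.array(ref)+R.apply(G-np.array(at)), (R*RX).as_rotvec()
def sline(ref,yaw=0,pitch=0,at=(0,0,0),v=.15):
    p,r=tcp(ref,yaw,pitch,at); line_to(p,r,v)
def sgoto(*a,**k): goto(*tcp(*a,**k))
LIP=(.028,0,0)
SP=np.array([.5545,-.0015,0])
TR=np.array([.591,.243,0]); TY=.083
HO=np.array([.560,-.2304,0]); HY=-.0635
def loc(o,y,p): return o+Rn.from_euler("z",y).apply(p)
def stat(s=""): print(s,"t",round(current_clock(),2),"F",np.round(current_contact_force(),1),"tcp",np.round(current_ee_pos(),4),"op",round(current_opening(),3),flush=True)
E
python3 - <<'E'
from h import *
sgoto(SP+[0,0,.08]); stat("above")
set_gripper(.45)
sline(SP,v=.12); stat("down")
set_gripper(0,55); stat("grip")
sline(SP+[0,0,.06],v=.12); stat("lift")
for n in("top","scene"):
    c=read_camera(n)
    for q in("spoon_lip","spoon_pocket"): print(n,q,[(round(d["p"],2),np.round(world(d["location"],c),4)) for d in place_of(q,c)[:2]])
    cv2.imwrite(f"pics/lift_{n}.png",c["pixels"])
E
```

```text
above t 4.84 F [ 0.1 -1.1  0.4] tcp [ 0.4549 -0.0021  0.1333] op 0.998
down t 6.52 F [0.5 0.3 0.2] tcp [ 0.4551 -0.0017  0.0536] op 0.449
grip t 7.04 F [-0.3  0.4  2.1] tcp [ 0.4548 -0.0015  0.0533] op 0.148
lift t 7.69 F [-0.4 -0.9 -1.2] tcp [ 0.4539 -0.0013  0.1123] op 0.148
top spoon_lip [(0.74, array([5.831e-01, 3.000e-04, 6.560e-02])), (0.62, array([0.7497, 0.1179, 0.0017]))]
top spoon_pocket [(0.82, array([ 5.525e-01, -5.000e-04,  6.190e-02]))]
scene spoon_lip [(0.89, array([ 0.5796, -0.005 ,  0.0526]))]
scene spoon_pocket [(0.81, array([ 0.5513, -0.0017,  0.0618])), (0.49, array([ 0.406 , -0.0022, -0.0005]))]
```

```bash
sed -i 's/^G=.*/G=np.array([-.099,0,.053])/' h.py; cat >> h.py <<'E'
def tl(x,y,z): return loc(TR,TY,[x,y,z])
def scoop(ly,x0,xs,zf=.0055):
    sline(tl(x0,ly,.05),TY,0,LIP,.3)
    sline(tl(x0,ly,.010),TY,0,LIP,.12); stat("low")
    sline(tl(x0,ly,zf),TY,0,LIP,.03); stat("floor")
    for x,v in xs:
        sline(tl(x,ly,zf),TY,0,LIP,v); stat(f"lip {x}")
        f=Rn.from_euler("z",-TY).apply(current_contact_force())
        if f[0]<-15: print("wall"); break
    return x
E
python3 - <<'E'
from h import *
x=scoop(-.0485,.016,[(.05,.08),(.075,.06),(.079,.04),(.081,.04),(.083,.03)])
c=read_camera("top");cv2.imwrite("pics/s1_top.png",c["pixels"]);d=read_camera("scene");cv2.imwrite("pics/s1_scene.png",d["pixels"])
for k in(c,d):
    for q in("spoon_pocket","lens_b_center"): print(q,[(round(e["p"],2),np.round(world(e["location"],k),4)) for e in place_of(q,k)[:3]])
a=cv2.resize(c["pixels"][130:230,110:235],None,fx=3.2,fy=3.2,interpolation=3);b=cv2.resize(d["pixels"][200:300,265:390],None,fx=3.2,fy=3.2,interpolation=3)
cv2.imwrite("pics/s1.png",np.hstack([a,b]))
E
```

```text
low t 9.26 F [ 0.6  0.3 -1.5] tcp [0.4844 0.1846 0.0631] op 0.147
floor t 9.56 F [-0.9 -0.2 -2.1] tcp [0.4846 0.1855 0.0588] op 0.149
lip 0.05 t 10.13 F [-0.3 -0.7 -0.9] tcp [0.5183 0.1883 0.0585] op 0.147
lip 0.075 t 10.7 F [ 1.1 -0.4 -1.2] tcp [0.5434 0.1903 0.0585] op 0.147
lip 0.079 t 10.95 F [ 0.1  0.8 -1.1] tcp [0.5473 0.1907 0.0584] op 0.149
lip 0.081 t 11.2 F [ 0.8  0.4 -1.2] tcp [0.5493 0.1908 0.0584] op 0.149
lip 0.083 t 11.45 F [-0.2 -0.2 -0.9] tcp [0.5513 0.191  0.0585] op 0.142
spoon_pocket [(0.51, array([0.6498, 0.1985, 0.0066])), (0.23, array([ 0.5667, -0.1796,  0.007 ]))]
lens_b_center [(0.49, array([ 0.4028, -0.0015,  0.0012])), (0.48, array([0.6483, 0.1989, 0.0167]))]
spoon_pocket [(0.81, array([0.6515, 0.1976, 0.0077]))]
lens_b_center [(0.73, array([0.6537, 0.2013, 0.013 ])), (0.16, array([ 0.678 ,  0.2005, -0.0016]))]
```

View pics/s1.png

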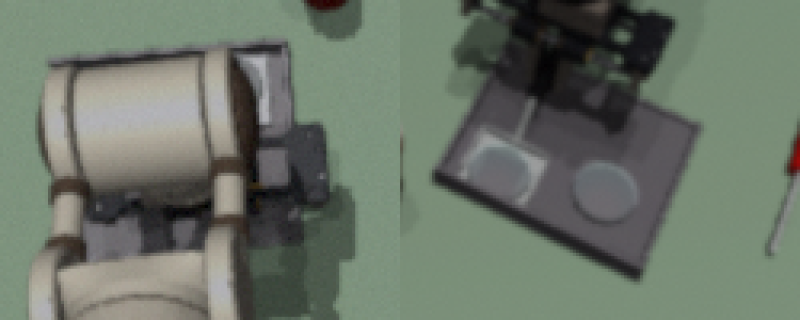

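The picture shows the lens mostly over the pan at (498,172), up against the far wall. There has been no wall force yet, so I keep pushing in 1 mm steps.

```bash
python3 - <<'E'
from h import *
fr=0
for x in(.0845,.086,.087,.088,.089,.090):
    sline(tl(x,-.0485,.0055),TY,0,LIP,.03); hold(.1); stat(x)
    f=Rn.from_euler("z",-TY).apply(current_contact_force())
    if f[0]<-8: print("wall"); break
d=read_camera("scene")
for q in("spoon_pocket","lens_b_center"): print(q,[(round(e["p"],2),np.round(world(e["location"],d),4)) for e in place_of(q,d)[:3]])
cv2.imwrite("pics/s2.png",cv2.resize(d["pixels"][225:285,270:350],None,fx=8,fy=8,interpolation=3))
E
```

```text
0.0845 t 12.1 F [ 0.1  0.6 -1. ] tcp [0.5527 0.1912 0.0585] op 0.151
0.086 t 12.45 F [ 0.6 -0.5 -1.4] tcp [0.5543 0.1913 0.0585] op 0.151
0.087 t 12.8 F [-2.3 -1.   0.9] tcp [0.5549 0.1913 0.0585] op 0.144
0.088 t 13.15 F [-5.7 -1.   4.4] tcp [0.5551 0.1913 0.0585] op 0.149
0.089 t 13.5 F [-9.7 -3.   8.2] tcp [0.5552 0.1913 0.0585] op 0.151
wall
spoon_pocket [(0.76, array([0.6521, 0.1988, 0.0079]))]
lens_b_center [(0.84, array([0.653 , 0.1991, 0.0119]))]
```

View pics/s2.png

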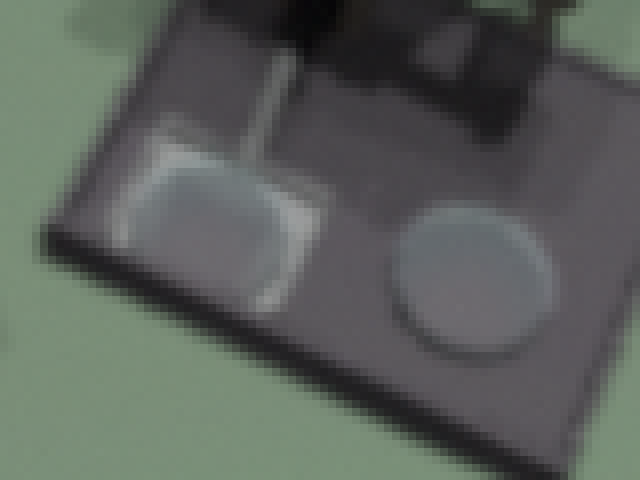

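The lens is centred in the pan at (205,225) with its back near the stop, and the wall contact came at lip ≈ 0.087. I back off, tilt slightly and lift.

```bash
cat >> h.py <<'E'
def lift(ly,x=.0835):
    sline(tl(x,ly,.0058),TY,0,LIP,.03)
    sline(tl(x-.004,ly,.016),TY,np.radians(-4),LIP,.06)
    sline(tl(x-.01,ly,.075),TY,np.radians(-4),LIP,.12); stat("lifted")
def look(name,box,f,qs=("spoon_pocket","lens_b_center"),cam="scene"):
    d=read_camera(cam)
    for q in qs: print(q,[(round(e["p"],2),np.round(world(e["location"],d),4).tolist()) for e in place_of(q,d)[:3]])
    u0,u1,v0,v1=box; cv2.imwrite(f"pics/{name}.png",cv2.resize(d["pixels"][v0:v1,u0:u1],None,fx=f,fy=f,interpolation=3))
E
python3 - <<'E'
from h import *
lift(-.0485); look("s3",(240,400,180,300),5)
E
```

```text
lifted t 14.9 F [ 0.1 -0.1 -1.9] tcp [0.5382 0.1899 0.1186] op 0.152
spoon_pocket [(0.69, [0.6392, 0.1963, 0.0777]), (0.19, [0.557, -0.2298, -0.0015])]
lens_b_center [(0.86, [0.6424, 0.2004, 0.0827])]
```

View pics/s3.png

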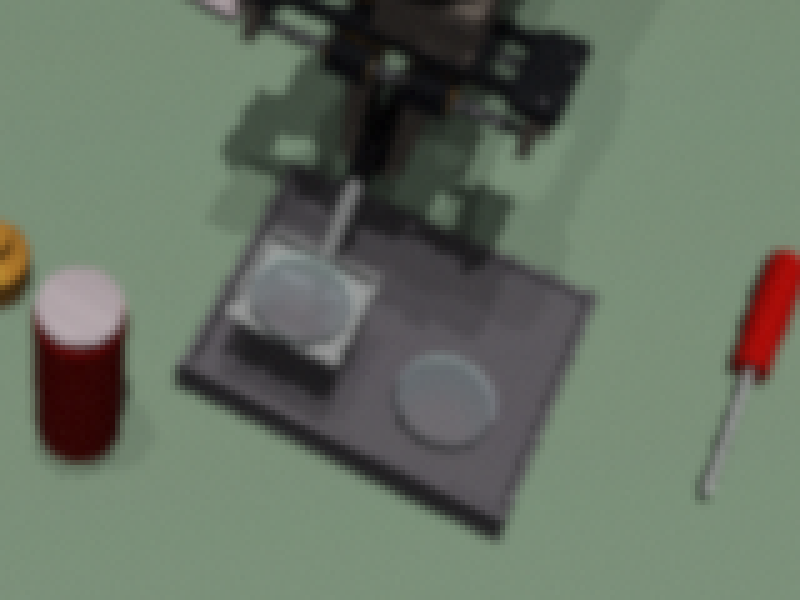

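The lens sits squarely in the pocket at (300,300). Next I carry it to nest_1 and tip it.

```bash
cat >> h.py <<'E'
def nl(k,x,z): return loc(HO,HY,[x,.05 if k==0 else -.05,z])
def carry(k):
    sline(nl(k,-.010,.075),HY,np.radians(-3),LIP,.22); stat("at nest")
    sline(nl(k,-.010,.030),HY,np.radians(8),LIP,.10)
    sline(nl(k,-.010,.023),HY,np.radians(26),LIP,.08); stat("26deg")
def pitch(k,degs,x=-.010,z=.023,v=.04):
    for d in degs: sline(nl(k,x,z),HY,np.radians(d),LIP,v)
E
python3 - <<'E'
from h import *
carry(1); pitch(1,[31,35,38]); hold(.15)
stat("38"); look("n1",(150,310,110,230),5)
E
```

```text
at nest t 17.37 F [-0.3  0.3 -2.6] tcp [ 0.4177 -0.2707  0.1212] op 0.151
26deg t 18.38 F [ 0.3 -1.3 -1.5] tcp [ 0.4555 -0.2739  0.1265] op 0.148
38 t 19.71 F [-0.7  0.6 -1.5] tcp [ 0.4793 -0.2754  0.143 ] op 0.151
spoon_pocket [(0.67, [0.5244, -0.2789, 0.0414])]
lens_b_center [(0.77, [0.5632, -0.2785, 0.0241])]
```

View pics/n1.png

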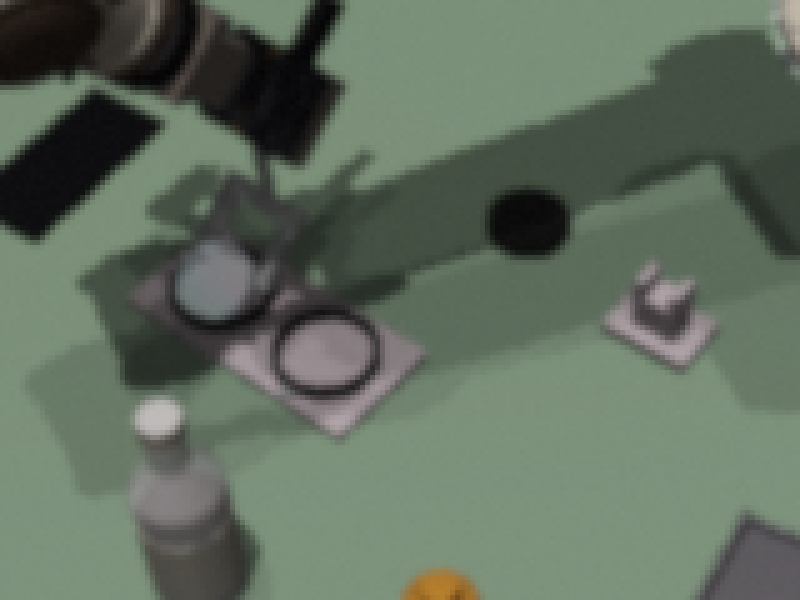

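The lens at (213,282) has slid out, with its leading edge in nest_1 and its rear on the lip. I draw the lip back from under it.

```bash
cat >> h.py <<'E'
def retract(k,z=.0225):
    sline(nl(k,-.022,z-.001),HY,np.radians(38),LIP,.04)
    sline(nl(k,-.032,z-.001),HY,np.radians(38),LIP,.02)
    sline(nl(k,-.050,z+.004),HY,np.radians(38),LIP,.06)
    sline(nl(k,-.050,.085),HY,np.radians(10),LIP,.15); stat("clear")
E
python3 - <<'E'
from h import *
retract(1); look("n2",(170,250,140,200),8)
E
```

```text
clear t 22.06 F [ 0.2 -0.  -1.9] tcp [ 0.3914 -0.2699  0.1595] op 0.147
spoon_pocket []
lens_b_center [(0.72, [0.5589, -0.2786, 0.0158])]
```

View pics/n2.png

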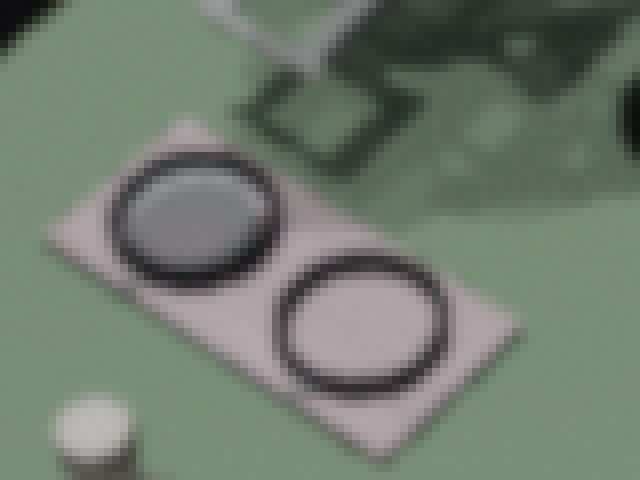

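The lens lies flat in nest_1 at (195,215), measured centre z 0.016 as it should be. On to the second lens.

```bash
python3 - <<'E'
from h import *
ly=.0492
sline(tl(-.01,ly,.085),TY,0,LIP,.25)
d=read_camera("scene"); print([(round(e["p"],2),np.round(world(e["location"],d),4).tolist()) for e in place_of("lens_a_center",d)[:3]])
scoop(ly,-.008,[(.05,.08),(.080,.08),(.084,.04)])
for x in(.0855,.0865,.0875,.0885):
    sline(tl(x,ly,.0055),TY,0,LIP,.03); hold(.05)
    f=Rn.from_euler("z",-TY).apply(current_contact_force())
    print(x,np.round(f,1))
    if f[0]<-5: break
look("t1",(270,350,225,285),8,("spoon_pocket","lens_a_center")); stat()
E
```

```text
[(0.77, [0.6144, 0.2985, 0.0108])]
low t 25.43 F [ 0.5  0.2 -1. ] tcp [0.4529 0.281  0.0639] op 0.149
floor t 25.73 F [ 0.   0.4 -1.9] tcp [0.4526 0.281  0.0589] op 0.147
lip 0.05 t 26.6 F [-0.6 -0.3 -1.1] tcp [0.51   0.2857 0.0585] op 0.147
lip 0.08 t 27.12 F [ 1.4  0.5 -1.3] tcp [0.54   0.2881 0.0584] op 0.144
lip 0.084 t 27.38 F [ 0.   0.1 -2.2] tcp [0.544  0.2885 0.0585] op 0.148
0.0855 [-0.4 -0.1 -0.9]
0.0865 [-2.8 -1.3  0.9]
0.0875 [-6.  -1.2  4. ]
spoon_pocket [(0.62, [0.6437, 0.2978, 0.008])]
lens_a_center [(0.5, [0.6425, 0.2989, 0.0138])]
 t 28.43 F [-6.4 -1.6  5.1] tcp [0.5464 0.2886 0.0585] op 0.145
```

```bash
python3 - <<'E'
from h import *
lift(.0492); look("t2",(240,400,180,300),5,("spoon_pocket","lens_a_center"))
d=read_camera("scene"); print([(round(e["p"],2),np.round(ray(*np.mean(np.nonzero(e["region"]),axis=1)[::-1],d,.084),3).tolist(),int(e["region"].sum())) for e in cut_out("lens_a",d)[:3]])
E
```

```text
lifted t 29.62 F [-0.8 -0.1 -1.9] tcp [0.5301 0.2872 0.1186] op 0.15
spoon_pocket [(0.75, [0.6347, 0.2942, 0.0744])]
lens_a_center [(0.75, [0.6273, 0.2979, 0.0788])]
[(0.72, [0.635, 0.294, 0.084], 329), (0.61, [0.601, -0.234, 0.084], 174), (0.31, [0.644, 0.25, 0.084], 3000)]
```

```bash
python3 - <<'E'
from h import *
q=("spoon_pocket","lens_a_center")
carry(0); look("m0",(150,310,110,230),5,q)
pitch(0,[31,35,38]); hold(.15); stat("38"); look("m1",(150,310,110,230),5,q)
print("nest0",nl(0,0,.016))
E
```

```text
at nest t 32.17 F [ 0.1  0.3 -0.8] tcp [ 0.4239 -0.171   0.1212] op 0.148
26deg t 33.18 F [-0.2  0.  -1.5] tcp [ 0.4619 -0.174   0.1265] op 0.147
spoon_pocket [(0.85, [0.526, -0.184, 0.0387]), (0.63, [0.56, -0.2814, 0.0168])]
lens_a_center [(0.68, [0.5716, -0.176, 0.0233])]
38 t 34.66 F [-0.2  0.1 -1.9] tcp [ 0.4856 -0.1755  0.143 ] op 0.147
spoon_pocket [(0.63, [0.5305, -0.1813, 0.0434]), (0.39, [0.484, -0.1741, 0.1404])]
lens_a_center [(0.78, [0.5672, -0.1757, 0.0216])]
nest0 [ 0.56317287 -0.18050077  0.016     ]
```

```bash
python3 - <<'E'
from h import *
retract(0); look("m2",(170,250,140,200),8,("lens_a_center",))
E
```

```text
clear t 37.04 F [ 0.4  0.  -1.1] tcp [ 0.3979 -0.1702  0.1595] op 0.148
lens_a_center [(0.7, [0.5628, -0.1771, 0.0163]), (0.53, [0.5579, -0.2788, 0.0069])]
```

View pics/m2.png

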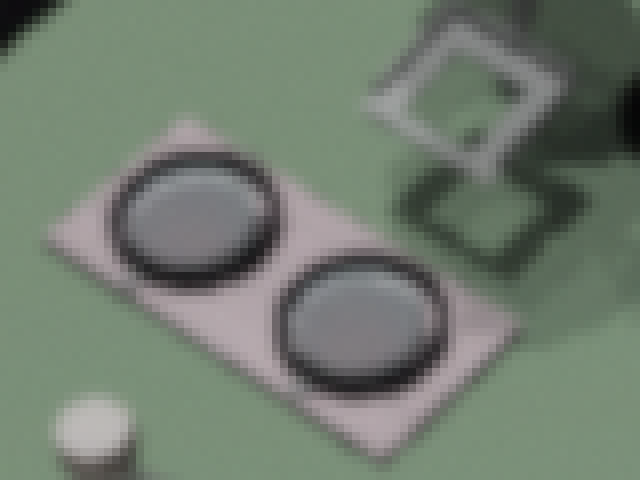

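Both lenses lie flat inside their rims, at (195,215) and (362,325). I return the spoon to its rest.

```bash
python3 - <<'E'
from h import *
S=np.array([.5536,-.0015,0])
sline(nl(0,-.050,.10),0,0,LIP,.15)
sline(S+[0,0,.06],0,0,v=.2); hold(.2); stat("above")
for n in("top","scene"):
    c=read_camera(n)
    for q in("spoon_lip","spoon_pocket","spoon_grip"): print(n,q,[(round(d["p"],2),np.round(world(d["location"],c),4).tolist()) for d in place_of(q,c)[:1]])
for z in(.02,.008,.003,.001,0):
    sline(S+[0,0,z],0,0,v=.06); hold(.05); stat(z)
    if current_contact_force()[2]>6: break
E
```

```text
above t 38.79 F [ 0.3  1.1 -0.7] tcp [ 0.4546 -0.0022  0.1132] op 0.147
top spoon_lip [(0.59, [0.5814, -0.0012, 0.067])]
top spoon_pocket [(0.89, [0.5521, -0.0012, 0.0648])]
top spoon_grip []
scene spoon_lip [(0.94, [0.5833, -0.006, 0.0539])]
scene spoon_pocket [(0.66, [0.5536, -0.0027, 0.0609])]
scene spoon_grip [(0.95, [0.4579, -0.001, 0.1115])]
0.02 t 40.06 F [ 0.5  0.5 -1.6] tcp [ 0.455  -0.0016  0.0734] op 0.146
0.008 t 40.46 F [ 0.2 -0.  -1.5] tcp [ 0.4544 -0.0014  0.0607] op 0.153
0.003 t 40.76 F [ 0.1 -0.1 -1.9] tcp [ 0.4545 -0.0015  0.0559] op 0.148
0.001 t 41.06 F [ 0.5  0.  -0.4] tcp [ 0.4546 -0.0015  0.054 ] op 0.15
0 t 41.36 F [-0.7 -0.1  3.2] tcp [ 0.455  -0.0016  0.0534] op 0.147
```

Contact came at exactly the original height. I release the spoon, withdraw and check.

```bash
python3 - <<'E'
from h import *
set_gripper(.45); hold(.2); stat("open")
p,r=tcp([.5535,-.0015,.12]); line_to(p,r,.12)
set_joints([-1.487,.158,1.597,0,1.386,-.21]); hold(.3); stat("home")
for n in("top","scene"):
    c=read_camera(n); old=cv2.imread(f"pics/{n}0.png")
    for q in("spoon_pocket","spoon_grip","lens_a_center"): print(n,q,[(round(d["p"],2),np.round(world(d["location"],c),4).tolist()) for d in place_of(q,c)[:2]])
    m=cv2.GaussianBlur(cv2.absdiff(c["pixels"],old),(5,5),0).max(2)>18
    k,_,st,ce=cv2.connectedComponentsWithStats(m.astype(np.uint8))
    print([(st[i,4],np.round(ray(*ce[i],c,0),3)[:2].tolist()) for i in range(1,k) if st[i,4]>8])
E
```

```text
open t 42.13 F [-0.1 -0.8 -0.5] tcp [ 0.4546 -0.0015  0.053 ] op 0.447
home t 45.81 F [-0.7 -0.2  0.2] tcp [ 0.1669 -0.5503  0.2368] op 0.45
top spoon_pocket [(0.76, [0.5539, 0.0004, 0.0042]), (0.15, [0.5625, -0.182, 0.0202])]
top spoon_grip [(0.82, [0.4576, 0.0015, 0.0443])]
top lens_a_center [(0.72, [0.5664, -0.1845, 0.0184])]
[(np.int32(12), [0.68, 0.207]), (np.int32(55), [0.627, 0.191]), (np.int32(52), [0.598, 0.279]), (np.int32(391), [0.566, -0.183]), (np.int32(401), [0.56, -0.282]), (np.int32(18), [0.566, 0.032]), (np.int32(14), [0.529, 0.032]), (np.int32(35), [0.4, 0.008]), (np.int32(29), [0.155, -0.623]), (np.int32(26), [0.148, -0.597]), (np.int32(462), [0.115, -0.66]), (np.int32(49), [0.124, -0.519]), (np.int32(64), [0.087, -0.518]), (np.int32(18), [0.065, -0.531])]
scene spoon_pocket [(0.82, [0.5513, -0.0013, 0.0015])]
scene spoon_grip [(0.89, [0.4559, 0.0031, 0.049])]
scene lens_a_center [(0.71, [0.5649, -0.1753, 0.0144]), (0.49, [0.558, -0.2814, 0.0067])]
[(np.int32(35), [-0.324, -1.109]), (np.int32(379), [-0.179, -0.958]), (np.int32(289), [-0.211, -0.844]), (np.int32(17), [0.123, -0.628]), (np.int32(16), [0.086, -0.518]), (np.int32(195), [0.553, -0.285]), (np.int32(207), [0.561, -0.185]), (np.int32(73), [0.622, 0.189]), (np.int32(77), [0.589, 0.292])]
```

```bash
python3 -c "
from workcell import *
print(job_done())"
```

```text
the job is handed in; nothing more can be done
None
```

The job is handed in at about 46 s of the 72 s allowed: both lenses lie flat, one in each nest. The spoon is back on its rest within about 1 mm and released, and a before/after image comparison shows no other object on the bench moved.

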